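# Index the aperture wheel to its slot against the drop pawl

## Robot

A 6-joint arm with a two-finger parallel gripper is mounted at the origin on a cart in front of the work surface, level with it; the furniture and walls round the work are solid. World frame = base frame: x ahead of the robot, y to its left, z up, the work surface at z = 0. Lengths are in m, angles in rad, forces in N, time in s.
With the tool pointing down it reaches from about 0.35 to 0.975 m from the base axis. Payload 4.9 kg.
Tool frame: the origin (TCP) lies midway between the tips of the shut fingers; the grasp point (between the pads) lies 19 mm behind it; z points along the fingers, y is the line along which they close (so a half turn about z gives the same grasp; the last joint's range is limited). The gripper opens to 85 mm and grips with 20 to 120 N. Pads are 22 mm wide; open, the fingers measure 114 mm over their backs; the gripper's body (76 mm by 85 mm) begins 54 mm behind the grasp point. The pads swing forward as they close: fully open they stand 13 mm farther back than shut.
Start: joints at [-1.35, 0.053, 1.613, -0, 1.476, -0.119], TCP at [0.208, -0.589, 0.231] pointing down, gripper open.
Joint ranges: [-3.01, 3.01], [-1.01, 2.22], [0.06, 2.58], [-1.02, 4.17], [0.09, 2.62], [-3.14, 3.14]. Speed limits (rad/s): [2.57, 2.57, 3.14, 3.14, 3.14, 3.14].

## Interface

Orientations are given as a unit quaternion [w, x, y, z].
In Python, from plant import manip gives the robot as it stands.
- The arm moves only by the shell command python3 shift.py 'ROWS'. ROWS is a JSON list of rows, 1 to 5 of them, each of 7 numbers: the opening from 0.0 (shut) to 1.0 (fully open), then dx, dy, dz in m, then a rotation vector rx, ry, rz in rad; each row shifts and turns the commanded pose from where the row before left it, along the tool's axes as they then stand; what a row does not reach is not made up. A row lasts 1/8 s, in which the tool goes at most 0.0625 m and 0.188 rad, less where a joint would pass 70% of its speed; a pose out of reach is approached as far as the arm can. The fingers move at their own pace and stop on an object; the grip force is fixed at half the most. Time passes only in rows, so rows that do not move let the fingers close. It prints the time, the measured TCP pose, the force, the opening and the grip force at its end.
- manip.state(): the state, without advancing time (a new reading comes with each control period).
- manip.grab_frame(name): name is "scene" or "side" or "wrist"; returns the picture (400x640x3 uint8, red, green, blue); there is no depth.
- manip.camera_params(name): a dict with "intrinsics" (3x3 intrinsics, pixels), "k1" (the pictures are not rectified: a ray, as slopes to the right and down, at radius r is drawn at 1 + k1 r^2 times it, then the intrinsics apply), "xyz" and "orientation" of the camera in the world. Camera axes: x right, y down, z forward; pixel columns grow to the right and rows downward; lengths in m; the calibration is good to about 2 mm. A picture is of the moment at which its call begins: read the wrist's pose just before it. camera_params takes no time and is no camera call; for the wrist camera it gives the pose at the moment of the call.
- manip.job_done(): hands the job in; it is judged then, once.
The state is a dict: "time": time; "joint_pos": joint angles; "joint_vel": joint speeds; "joint_efforts": joint torques, N m; "tool_pos": TCP position; "tool_rot": TCP orientation; "contact_force": force on the tool from outside, world axes, zero at the start; "ft_torque": the same for the moment, N m; "gripper_width": opening from 0.0 (shut) to 1.0 (fully open); "grasp_force": force on a finger pad.
Only numpy, scipy, OpenCV 4.12 (cv2) and the standard library are available. Lean on these libraries where they do the work, as an engineer would, in place of code of your own. Each camera call takes 0.05 s, during which the arm holds its last target. There are 200 camera calls.

## Task

Set the lamp stand for the next sensor board: by its handle, turn the aperture wheel counter-clockwise (seen from above) until the slot aperture has come about half into the window; tip the brass drop pawl over on to the wheel's rim, then ease the wheel on counter-clockwise until the pawl is fully down in its notch and the wheel has come up against it and bears on it with light pressure (about 5 N). Do not force the wheel against the pawl, which would shift its bracket, and leave the loose things in front of the stand where they lie.

Things in the scene. Friction and masses are not known exactly. Their poses are not given: they have to be found in the camera images.
- lamp_stand: Fixed grey lamp box, 24 mm high, carrying a flat aperture wheel. Origin on the wheel's axis at the bench top; x points away from the window (which lies at x = -36 mm), y to the drop pawl, z up. The box spans x +-92 mm, y -92 to +138 mm. A fixed black cover (106 mm across, top at 46 mm height) sits on a fixed post over the middle of the wheel and has one window.
- wheel: Bare aluminium wheel, 168 mm across, top 38 mm above the bench; light friction (about 0.07 N m), stays where left. Origin on its axis; its frame is parallel to the stand's when the slot is right in the window. Six aperture plates turn under the cover; the rim has six ratchet notches, 60 degrees apart, one for each aperture. It starts 0.7 to 2.6 rad clockwise of that.
- window (a point): Middle of the only window in the fixed cover, 36 mm from the wheel's axis, 46 mm above the bench; the window is 25 x 26 mm, and two small steel pins stand beside it.
- slot_aperture (a point): Middle of the slot aperture on the wheel's top face, 36 mm from the axis: a white straight slot, 19 x 5.5 mm, in a dark round plate, its long side along the turning direction. The other five apertures are white round spots of 4 to 19 mm.
- handle_grip (a point): Grip point of the wheel's handle: an upright black knob, 17 mm thick, that spins freely on its stud, 63 mm from the wheel's axis. It stands from 41 to 87 mm above the bench; this point is at 67 mm. Seen from above it is 120 degrees counter-clockwise of the slot aperture. It can be held from above and led round in a circle without turning the hand.
- pawl (a joint): Angle of the brass drop pawl (rad): 0 = nose fully down in a notch, about 0.25 = riding on the rim, 1.75 to 1.9 = tipped back, away from the wheel, as it starts. Past upright (1.5 to 1.6) it falls over by its own light weight, damped. As the wheel turns counter-clockwise, a notch's 45-degree ramp lets the nose down and then its square flank stops the wheel; clockwise, the ramp lifts it out.
- pawl_block: Small steel plate with slots at y = 112 mm on the stand. The pawl's bracket is clamped in the slots up to 7 mm to either side along the stand's x (not in this pose), so the wheel meets the pawl up to 5 degrees before or after the slot is central: it must be felt. The wheel may press on the pawl with 10 N at most; 2 to 7 N (3 to 9 N at the handle, plus 1 N friction) seats it.
- pawl_hinge (a point): Middle of the pawl's hinge line for a bracket in mid-slot: 112 mm from the wheel's axis, 50 mm above the bench, line along the stand's x. Nose 33 mm from the hinge; on its end a black cross bar (31 mm long, 11 mm thick) is the place to push: tipped back 81 to 83 mm above the bench and 126 to 130 mm from the wheel's axis; with the pawl upright, at 85 and 120 mm. Push it level, inward.
- circuit_board_2: Loose blue circuit board, 42 x 62 x 9 mm, lying in front of the stand; bystander. Origin: middle of its underside.
- side_cutters: Loose side cutters with red grips, 42 x 131 x 12 mm, in front of the stand; bystander. Origin: middle of their underside.
- screwdriver_red: Loose red screwdriver, 19 x 175 x 18 mm, in front and to the right of the stand; bystander. Origin: middle of its underside.

How it is judged:
On the way:
1. with the slot in the window and the pawl fully down, the wheel bears on the pawl with at least 2 N (value of joint pawl below 0.05 rad and horizontal distance between slot_aperture and window below 0.006 m and contact force between pawl_block and wheel above 2 N), for 0.15 s.
At the end, for the whole second after the job is handed in: The slot aperture stands in the window (within 6 mm of its middle) and the pawl is fully down in that aperture's notch (below 0.05 rad), so that no more than about 3 mm of play is left at the rim; the wheel is at rest (value of joint pawl below 0.05 rad and horizontal distance between slot_aperture and window below 0.006 m and angular speed of wheel below 0.05 rad/s); the robot touches nothing.
It fails at once if the wheel was forced against the pawl with more than 10 N (contact force between pawl_block and wheel above 10 N).
It fails at once if a loose thing by the stand was moved more than 30 mm (distance of any of circuit_board_2, side_cutters, screwdriver_red from where it was at the start of the episode above 0.03 m).
It also fails if it takes over 54 s, if anything falls off the work surface, if the arm or the gripper's body presses on something with over 40 N, if the wrist force passes 120 N, or if a joint passes its speed limit or range.

## Working session

There is one attempt and no reset: what is moved stays moved. The work goes in short steps, Python scripts to look and compute and a shell command to move; the robot and the scene stay as the last step left them, time stands still between calls to the robot, and variables do not carry over. Pictures are saved under pics/ and viewed, at most 10 in all, crops included, and the job is handed in when it is done.

```bash
ls; mkdir -p pics
python3 - <<'E'
from plant import manip
import cv2,numpy as np
for n in("scene","side"):
    p=manip.camera_params(n);print(n,p)
    im=manip.grab_frame(n);cv2.imwrite(f"pics/{n}0.png",im[:,:,::-1])
s=manip.state();print(s)
E
```

```text
pics
plant.py
shift.py
scene {'intrinsics': array([[493.24003262,   0.        , 330.92707683],
       [  0.        , 493.24003262, 203.69883227],
       [  0.        ,   0.        ,   1.        ]]), 'k1': -0.1536307838033116, 'xyz': array([-0.23193903,  0.5353275 ,  0.84114313]), 'orientation': array([ 0.19448554, -0.42229674,  0.80342121, -0.37196129])}
side {'intrinsics': array([[363.00135756,   0.        , 316.27246522],
       [  0.        , 363.00135756, 200.45651393],
       [  0.        ,   0.        ,   1.        ]]), 'k1': 0.02877018772797828, 'xyz': array([ 0.22836221, -0.27880078,  0.81976446]), 'orientation': array([-0.24705974,  0.90348544, -0.33826751,  0.09083305])}
{'time': 0.1, 'joint_pos': array([-1.34997076e+00,  5.33004702e-02,  1.61418771e+00, -4.07280197e-06,
        1.47599384e+00, -1.19009562e-01]), 'joint_vel': array([-0.00060376, -0.00217177, -0.00052477, -0.00139617, -0.00047083,
        0.00167601]), 'joint_efforts': array([ 5.44491595e-04, -3.94901597e+01, -3.71365178e+01, -1.14683126e-04,
        3.83053586e-03, -7.67466133e-06]), 'tool_pos': array([ 0.20819907, -0.58869296,  0.23016146]), 'tool_rot': array([-9.43357989e-04,  9.85598237e-01,  1.69101219e-01, -5.00957063e-05]), 'contact_force': array([ 0.09775486, -0.72449396,  0.54296065]), 'ft_torque': array([ 0.10008793, -0.01750942, -0.01361544]), 'grasp_force': 0.0, 'gripper_width': 1.0002900725062815}
```

View pics/scene0.png

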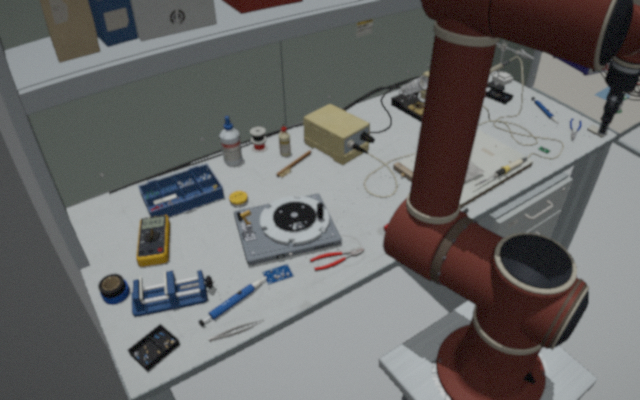

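View pics/side0.png

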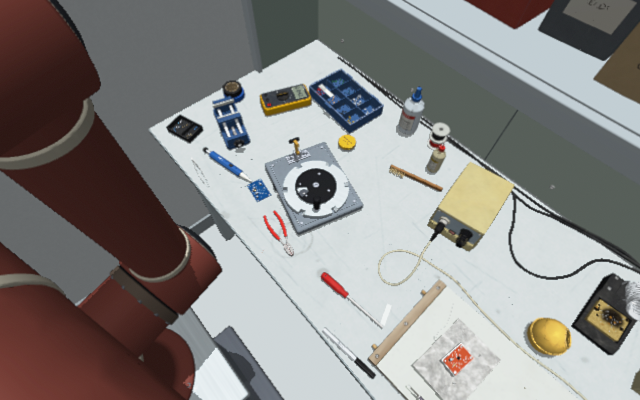

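The scene view shows the stand at about (287,225) with the handle near (320,210). The side view shows it at about (315,187), with the pawl near (296,147) and the handle near (317,207).

Run:
```python
import cv2
a=cv2.imread("pics/scene0.png")[185:270,230:350];b=cv2.imread("pics/side0.png")[132:240,262:368]
cv2.imwrite("pics/sc1.png",cv2.resize(a,None,fx=6.5,fy=6.5,interpolation=cv2.INTER_CUBIC))
cv2.imwrite("pics/si1.png",cv2.resize(b,None,fx=5.5,fy=5.5,interpolation=cv2.INTER_CUBIC))
```

```text
(no output)
```

View pics/sc1.png

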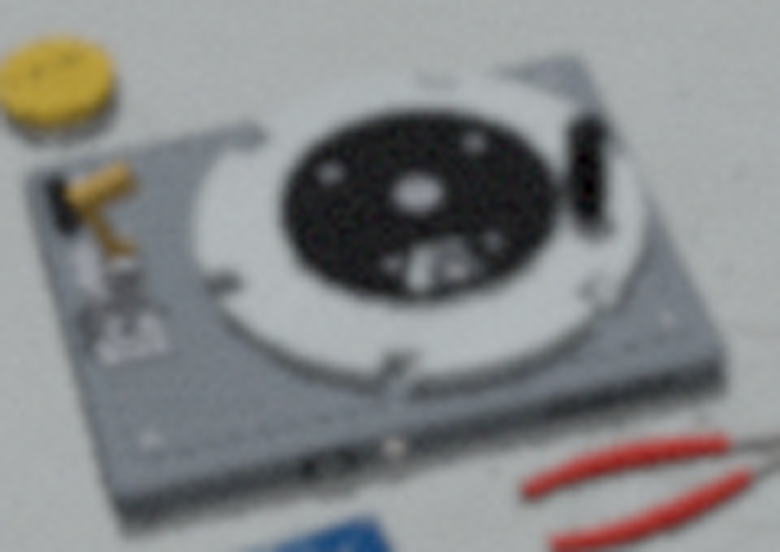

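View pics/si1.png

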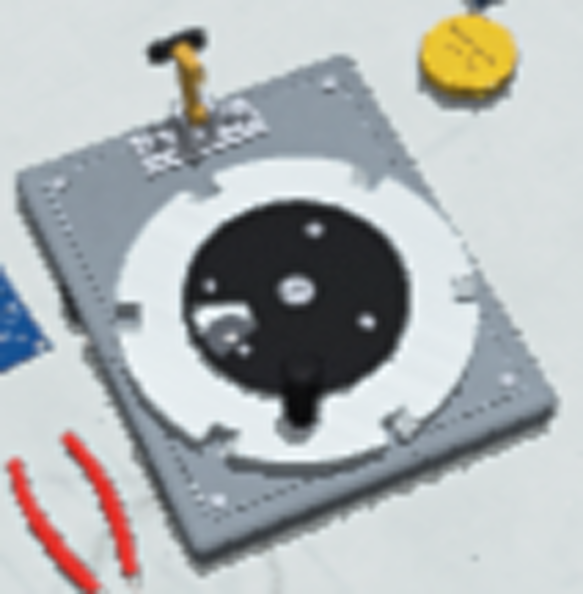

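Both crops agree. The window is at scene (440,265) and side (225,325), and the handle top is at scene (588,122) and side (301,368). The pawl bar is at scene (65,205) and side (177,45), tipped back. Next I fit the stand pose.

```bash
cat > h.py <<'E'
import numpy as np
from scipy.optimize import least_squares
from scipy.spatial.transform import Rotation as R
def q(o): return R.from_quat(np.r_[o[1:],o[0]])
def proj(p,P):
    c=q(p["orientation"]).inv().apply(np.atleast_2d(P)-p["xyz"]);u=c[:,:2]/c[:,2:]
    u=u*(1+p["k1"]*(u**2).sum(1,keepdims=True));K=p["intrinsics"];return u*[K[0,0],K[1,1]]+K[:2,2]
def tri(obs):
    f=lambda X:np.concatenate([(proj(p,X)-uv).ravel() for p,uv in obs])
    r=least_squares(f,[.6,.1,.05]);return r.x,np.abs(r.fun).max()
E
cat > fit.py <<'E'
from h import *
from plant import manip
S=lambda x,y:np.array([230+(x+.5)/6.5-.5,185+(y+.5)/6.5-.5]);D=lambda x,y:np.array([262+(x+.5)/5.5-.5,132+(y+.5)/5.5-.5])
ps,pd=manip.camera_params("scene"),manip.camera_params("side")
M=np.array([[-92,138,24],[92,138,24],[92,-92,24],[-92,-92,24],[0,0,46]])/1e3
sc=np.array([S(120,495),S(30,180),S(578,58),S(722,352),S(418,192)]);sd=np.array([D(20,178),D(345,55),D(553,390),D(200,550),D(296,290)])
def W(v,M): c,s=np.cos(v[2]),np.sin(v[2]);return M@np.array([[c,s,0],[-s,c,0],[0,0,1]])+[v[0],v[1],0]
f=lambda v:np.r_[(proj(ps,W(v,M))-sc).ravel(),(proj(pd,W(v,M))-sd).ravel()]
best=min((least_squares(f,[.6,.1,a]) for a in (-2,-1,0,1,2,3)),key=lambda r:r.cost)
v=best.x;print(v,best.fun.round(1))
def loc(P):
    c,s=np.cos(v[2]),np.sin(v[2]);d=P[:2]-v[:2];return np.r_[c*d[0]+s*d[1],-s*d[0]+c*d[1],P[2]]
for n,a,b in [("axis46",(418,192),(296,290)),("htop",(588,122),(301,368)),("hbot",(592,222),(299,428)),("bar",(65,205),(177,45))]:
    P,e=tri([(ps,S(*a)),(pd,D(*b))]);L=loc(P);print(n,P.round(4),round(e,2),"local",L.round(4),np.hypot(*L[:2]).round(4),np.degrees(np.arctan2(L[1],L[0])).round(1))
np.save("v.npy",v)
E
python3 fit.py
```

```text
[0.55359364 0.10190165 6.01026874] [-1.6  0.2 -2.3 -1.9 -0.2 -1.7  1.4 -0.6 -0.2  1.  -2.2 -0.6 -0.2 -1.
  1.9  2.  -0.6  1.3  0.1  1. ]
axis46 [0.5531 0.1019 0.05  ] 0.28 local [-0.0005 -0.0001  0.05  ] 0.0005 -163.1
htop [0.5129 0.0519 0.0881] 0.18 local [-0.0257 -0.0592  0.0881] 0.0645 -113.5
hbot [0.5113 0.0513 0.0395] 0.08 local [-0.0271 -0.0602  0.0395] 0.066 -114.3
bar [0.5872 0.2274 0.0822] 0.5 local [-0.0015  0.1299  0.0822] 0.1299 90.7
```

The stand fit is consistent: handle radius 64 mm, top at 88 mm, bar at 82 mm height and 130 mm from the axis. The handle sits at -114° in the stand frame and must end near -60°. I'll move above it, then turn the gripper so it closes along the tangent.

```bash
cat > to.py <<'E'
import sys
from h import *
from plant import manip
# to.py x y z [yaw_of_tool_y_deg] : tool-axes shift to world target; prints rz
s=manip.state();T=q(s["tool_rot"]);t=np.array([float(a) for a in sys.argv[1:4]])
print("shift",T.inv().apply(t-s["tool_pos"]).round(4),"at",s["tool_pos"].round(4))
y=T.apply([0,1,0]);a=np.arctan2(y[1],y[0])
if len(sys.argv)>4: print("rz",(-(np.radians(float(sys.argv[4]))-a)).round(3))
E
python3 shift.py '[[0.5,0.036,-0.036,0,0,0,0],[0.5,0.036,-0.036,0,0,0,0],[0.5,0.036,-0.036,0,0,0,0],[0.5,0.036,-0.036,0,0,0,0],[0.5,0.036,-0.036,0,0,0,0]]'
python3 shift.py '[[0.5,0.036,-0.036,0,0,0,0],[0.5,0.036,-0.036,0,0,0,0],[0.5,0.036,-0.036,0,0,0,0],[0.5,0.036,-0.036,0,0,0,0],[0.5,0.036,-0.036,0,0,0,0]]'
python3 shift.py '[[0.5,0.03,-0.03,0,0,0,-0.17],[0.5,0,0,0,0,0,-0.18],[0.5,0,0,0,0,0,-0.18],[0.5,0,0,0,0,0,-0.18],[0.5,0,0,0,0,0,-0.18]]'
python3 shift.py '[[0.5,0,0,0,0,0,-0.16],[0.5,0,0,0,0,0,0]]'
python3 to.py 0.5121 0.0516 0.15 -10.6
python3 - <<'E'
from h import *;from plant import manip
import cv2,pickle
p=manip.camera_params("wrist");cv2.imwrite("pics/w1.png",manip.grab_frame("wrist")[:,:,::-1]);pickle.dump(p,open("w1.pkl","wb"))
v=np.load("v.npy");print(proj(p,[[v[0],v[1],.046],[.5129,.0519,.087],[.5872,.2274,.082]]))
E
```

```text
time: 0.72
tool_pos: [0.3183, -0.3578, 0.2308]
tool_rot: [-0.0, 0.986, 0.169, -0.0]
contact_force: [0.6, -0.1, -0.6]
gripper_width: 0.5
grasp_force: 0.0
time: 1.35
tool_pos: [0.428, -0.1281, 0.231]
tool_rot: [-0.0, 0.986, 0.169, -0.0]
contact_force: [-0.5, -0.7, -0.7]
gripper_width: 0.497
grasp_force: 0.0
time: 1.98
tool_pos: [0.4457, -0.0914, 0.2307]
tool_rot: [-0.0, 0.815, 0.579, -0.0]
contact_force: [0.0, -0.4, -0.1]
gripper_width: 0.499
grasp_force: 0.0
time: 2.22
tool_pos: [0.4458, -0.0915, 0.2309]
tool_rot: [-0.0, 0.769, 0.64, -0.0]
contact_force: [-0.1, 0.2, -0.2]
gripper_width: 0.503
grasp_force: 0.0
shift [0.1527 0.0393 0.0808] at [ 0.4458 -0.0915  0.2309]
rz 0.002
[[ 396.5255791   -71.67469503]
 [ 365.34383241  -15.87113509]
 [ 427.32238856 -286.25774078]]
```

View pics/w1.png

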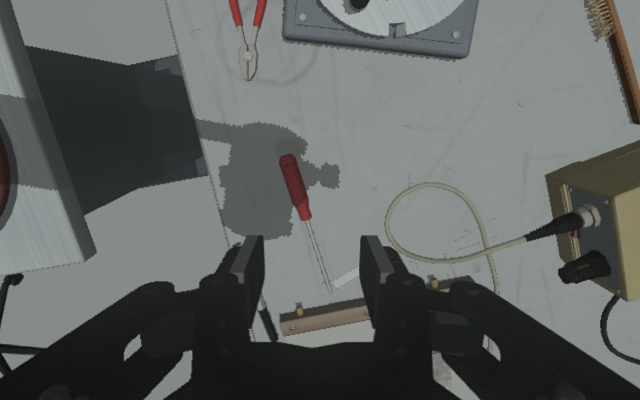

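The wrist camera looks ahead along tool +x, with the stand's edge at the top of the picture. The handle shows at about (358,3), close to the prediction. I'll move part way and look again.

```bash
python3 shift.py '[[0.5,0.03,0.01,0,0,0,0],[0.5,0.03,0.01,0,0,0,0],[0.5,0.02,0.02,0,0,0,0],[0.5,0,0,0,0,0,0]]'
python3 - <<'E'
from h import *;from plant import manip
import cv2,pickle
p=manip.camera_params("wrist");cv2.imwrite("pics/w2.png",manip.grab_frame("wrist")[:,:,::-1]);pickle.dump(p,open("w2.pkl","wb"))
v=np.load("v.npy");print(proj(p,[[v[0],v[1],.046],[.5129,.0519,.087],[.5113,.0513,.041],[.5872,.2274,.082]]))
E
```

```text
time: 2.78
tool_pos: [0.5003, -0.0192, 0.231]
tool_rot: [-0.0, 0.768, 0.64, -0.0]
contact_force: [-0.7, 0.1, -0.3]
gripper_width: 0.5
grasp_force: 0.0
[[ 346.97087718   29.56679557]
 [ 311.99562588   93.99090164]
 [ 310.36732234   96.23038619]
 [ 369.67404829 -168.64736964]]
```

View pics/w2.png

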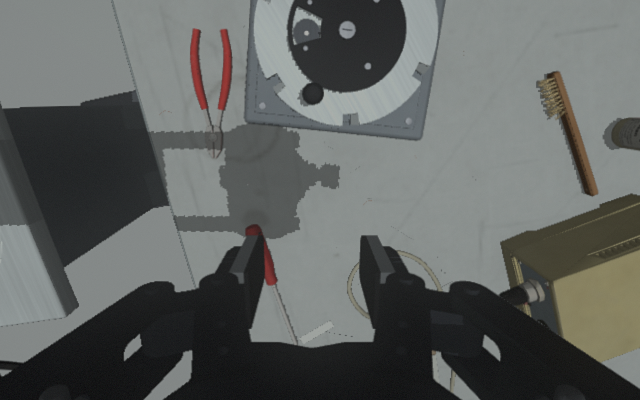

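The wrist view confirms it: axis at (347,30) and handle at (312,94), each within 1 px of the prediction. Going over the handle and down.

```bash
python3 to.py 0.513 0.0525 0.052 -10.6
```

```text
shift [0.0736 0.0002 0.1789] at [ 0.4997 -0.0198  0.231 ]
rz 0.004
```

```bash
python3 shift.py '[[0.5,0.037,0,0.02,0,0,0],[0.5,0.0366,0,0.02,0,0,0],[0.5,0,0,0.03,0,0,0],[0.5,0,0,0.03,0,0,0],[0.5,0,0,0,0,0,0]]'
python3 shift.py '[[0.5,0,0,0.03,0,0,0],[0.5,0,0,0.03,0,0,0],[0.5,0,0,0.019,0,0,0],[0.5,0,0,0,0,0,0]]'
python3 to.py 0.513 0.0525 0.052 -10.6
```

```text
time: 3.45
tool_pos: [0.5104, 0.0518, 0.1284]
tool_rot: [-0.002, 0.769, 0.64, -0.002]
contact_force: [-0.4, -1.0, 0.6]
gripper_width: 0.499
grasp_force: 0.0
time: 3.95
tool_pos: [0.5123, 0.052, 0.0517]
tool_rot: [-0.001, 0.768, 0.64, -0.001]
contact_force: [0.2, 0.4, 0.6]
gripper_width: 0.502
grasp_force: 0.0
shift [ 0.0006  0.0006 -0.0003] at [0.5123 0.052  0.0517]
rz 0.003
```

```bash
python3 shift.py '[[0,0,0,0,0,0,0],[0,0,0,0,0,0,0],[0,0,0,0,0,0,0],[0,0,0,0,0,0,0]]'
cat > arc.py <<'E'
import sys
from h import *
from plant import manip
v=np.load("v.npy");s=manip.state();T=q(s["tool_rot"]);d=s["tool_pos"][:2]-v[:2]
a0=np.arctan2(d[1],d[0]);r=np.hypot(*d);print("local ang",np.degrees(a0-v[2]+2*np.pi).round(2)-360,"r",r.round(4),"F tangential",(s["contact_force"][:2]@[-np.sin(a0),np.cos(a0)]).round(2))
if len(sys.argv)>2:
    A=np.linspace(a0,np.radians(float(sys.argv[1]))+v[2]-2*np.pi+(2*np.pi if a0>np.pi else 0),int(sys.argv[2])+1)
    P=np.c_[.063*np.cos(A),.063*np.sin(A),0*A]; print(T.inv().apply(np.diff(P,axis=0)).round(4).tolist())
E
python3 arc.py -80 8
```

```text
time: 4.45
tool_pos: [0.5143, 0.0521, 0.0542]
tool_rot: [0.001, 0.768, 0.64, 0.001]
contact_force: [-0.9, -0.1, 6.2]
gripper_width: 0.177
grasp_force: 58.8
local ang -472.68 r 0.0634 F tangential -0.64
[[-0.002, 0.004, 0.0], [-0.0017, 0.0042, 0.0], [-0.0014, 0.0043, 0.0], [-0.0011, 0.0044, 0.0], [-0.0007, 0.0044, 0.0], [-0.0004, 0.0045, 0.0], [-0.0001, 0.0045, 0.0], [0.0002, 0.0045, 0.0]]
```

Gripped at radius 63.4 mm and -112.7°. The upward 6 N comes from the pads swinging as they close, so I'll relax that and lead the handle round to -80°.

```bash
python3 shift.py '[[0,0,0,-0.0025,0,0,0],[0,-0.002,0.004,0,0,0,0],[0,-0.0017,0.0042,0,0,0,0],[0,-0.0014,0.0043,0,0,0,0],[0,-0.0011,0.0044,0,0,0,0]]'
python3 shift.py '[[0,-0.0007,0.0044,0,0,0,0],[0,-0.0004,0.0045,0,0,0,0],[0,-0.0001,0.0045,0,0,0,0],[0,0.0002,0.0045,0,0,0,0],[0,0,0,0,0,0,0]]'
python3 arc.py
```

```text
time: 5.08
tool_pos: [0.5284, 0.0434, 0.0543]
tool_rot: [-0.001, 0.768, 0.64, -0.0]
contact_force: [0.9, 4.7, -4.3]
gripper_width: 0.178
grasp_force: 59.4
time: 5.7
tool_pos: [0.5462, 0.0387, 0.0544]
tool_rot: [0.0, 0.768, 0.64, -0.0]
contact_force: [1.5, 2.7, -9.2]
gripper_width: 0.174
grasp_force: 59.1
local ang -441.05 r 0.0637 F tangential 1.19
```

```bash
python3 shift.py '[[0.5,0,0,0,0,0,0],[0.5,0,0,0,0,0,0],[0.5,0,0,-0.03,0,0,0],[0.5,0,0,-0.05,0,0,0],[0.5,0,0,-0.03,0,0,0]]'
python3 shift.py '[[0,0,0,0,0,0,0]]'
python3 to.py 0.5975 0.2641 0.15 -15.6
python3 - <<'E'
from h import *;from plant import manip
import cv2,pickle
p=manip.camera_params("wrist");im=manip.grab_frame("wrist")[:,:,::-1];cv2.imwrite("pics/w3.png",im);pickle.dump(p,open("w3.pkl","wb"))
v=np.load("v.npy");a=v[2]
g=lambda L:[v[0]+np.cos(a)*L[0]-np.sin(a)*L[1],v[1]+np.sin(a)*L[0]+np.cos(a)*L[1],L[2]]
print(proj(p,[g((0,0,.046)),g((-.036,0,.046)),g((-.0015,.13,.082)),g((.011,-.062,.087))]).round(1))
E
```

```text
time: 6.32
tool_pos: [0.5476, 0.0385, 0.1691]
tool_rot: [0.002, 0.768, 0.64, 0.002]
contact_force: [0.4, 0.9, 0.7]
gripper_width: 0.497
grasp_force: 0.0
time: 6.45
tool_pos: [0.5488, 0.0385, 0.1697]
tool_rot: [0.003, 0.768, 0.64, 0.003]
contact_force: [0.6, 0.4, -0.4]
gripper_width: 0.302
grasp_force: 0.0
shift [0.2307 0.0071 0.0199] at [0.5488 0.0385 0.1697]
rz 0.091
[[ 302.1  105.7]
 [ 254.5  101.3]
 [ 318.  -121.5]
 [ 309.4  200.5]]
```

View pics/w3.png

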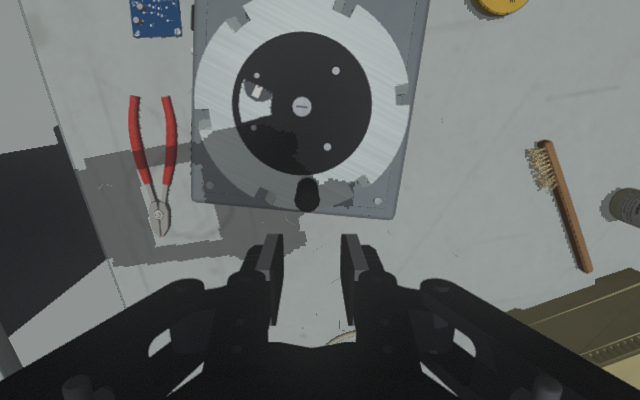

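The slot (white, at about (257,92)) is about half into the window, entering from above. Now I go behind the pawl bar.

```bash
python3 shift.py '[[0,0.05,0.001,0,0,0,0],[0,0.05,0.002,0,0,0,0],[0,0.05,0.002,0,0,0,0],[0,0.05,0.001,0,0,0,0],[0,0.031,0.001,0,0,0,0.09]]'
python3 shift.py '[[0,0,0,0,0,0,0],[0,0,0,0.03,0,0,0]]'
python3 to.py 0.5975 0.2641 0.072 -15.6
python3 - <<'E'
from h import *;from plant import manip
import cv2
im=manip.grab_frame("side")[100:230,250:380,::-1];cv2.imwrite("pics/s2.png",cv2.resize(im,None,fx=4,fy=4,interpolation=cv2.INTER_CUBIC))
E
```

```text
time: 7.12
tool_pos: [0.5936, 0.2667, 0.1625]
tool_rot: [-0.0, 0.796, 0.605, -0.001]
contact_force: [-0.1, -0.3, -0.5]
gripper_width: -0.003
grasp_force: 0.0
time: 7.38
tool_pos: [0.5958, 0.265, 0.1362]
tool_rot: [0.001, 0.796, 0.606, 0.002]
contact_force: [-0.5, -0.2, -0.4]
gripper_width: 0.001
grasp_force: 0.0
shift [-0.0005  0.0016  0.0642] at [0.5958 0.265  0.1362]
rz 0.002
```

View pics/s2.png

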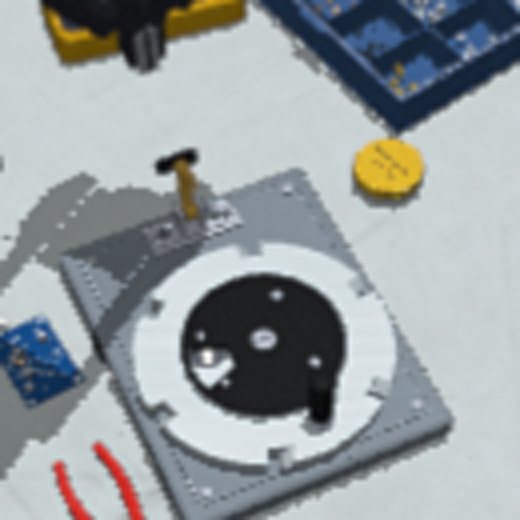

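The pawl is still tipped back at (177,160), and the shut fingers hang behind it at (145,45). Lowering and pushing inward.

```bash
python3 shift.py '[[0,0,0.001,0.03,0,0,0],[0,0,0,0.034,0,0,0],[0,0,0,0,0,0,0],[0,-0.01,0,0,0,0,0],[0,-0.005,0,0,0,0,0]]'
python3 shift.py '[[0,-0.004,0,0,0,0,0],[0,-0.004,0,0,0,0,0],[0,-0.004,0,0,0,0,0]]'
python3 shift.py '[[0,-0.004,0,0,0,0,0],[0,-0.004,0,0,0,0,0],[0,0,0,0,0,0,0]]'
python3 - <<'E'
from h import *;from plant import manip
import cv2
im=manip.grab_frame("side")[100:230,250:380,::-1];cv2.imwrite("pics/s3.png",cv2.resize(im,None,fx=4,fy=4,interpolation=cv2.INTER_CUBIC))
E
```

```text
time: 8.05
tool_pos: [0.5924, 0.2496, 0.0729]
tool_rot: [0.001, 0.796, 0.605, 0.001]
contact_force: [-0.3, -0.3, -0.5]
gripper_width: 0.005
grasp_force: 0.0
time: 8.43
tool_pos: [0.5883, 0.2386, 0.0713]
tool_rot: [0.0, 0.796, 0.605, 0.0]
contact_force: [0.4, 1.4, 0.9]
gripper_width: -0.003
grasp_force: 0.2
time: 8.8
tool_pos: [0.5858, 0.2306, 0.0706]
tool_rot: [-0.0, 0.796, 0.605, -0.0]
contact_force: [0.8, 0.2, 0.3]
gripper_width: 0.0
grasp_force: 0.0
```

View pics/s3.png

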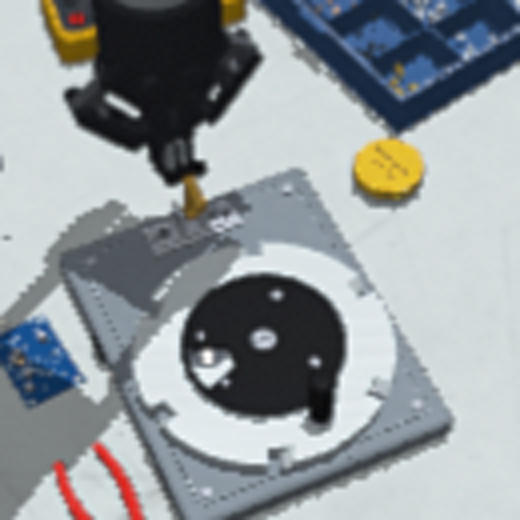

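The fingers are against the bar at about (185,170) and the pawl is nearly upright. I push a little further, then back off.

```bash
python3 shift.py '[[0,-0.004,0,0,0,0,0],[0,-0.004,0,0,0,0,0],[0,-0.004,0,0,0,0,0],[0,0,0,0,0,0,0]]'
cat > br.py <<'E'
from h import *;from plant import manip
import cv2,sys
for n in ("side","scene"):
    im=manip.grab_frame(n).astype(int);cv2.imwrite(f"pics/{sys.argv[1]}_{n}.png",im[:,:,::-1].astype(np.uint8))
    x0,y0,x1,y1=(285,135,312,175) if n=="side" else (232,203,268,230)
    c=im[y0:y1,x0:x1];m=(c[...,0]-c[...,2]>40);yy,xx=np.nonzero(m);print(n,m.sum(),(xx.mean()+x0,yy.mean()+y0) if m.any() else None,(xx.min()+x0,xx.max()+x0,yy.min()+y0,yy.max()+y0) if m.any() else None)
E
python3 br.py b1
python3 - <<'E'
import cv2
for f in("side0","scene0"):
    im=cv2.imread(f"pics/{f}.png")[:,:,::-1].astype(int);x0,y0,x1,y1=(285,135,312,175) if f=="side0" else (232,203,268,230)
    c=im[y0:y1,x0:x1];m=(c[...,0]-c[...,2]>40);yy,xx=m.nonzero();print(f,m.sum(),xx.mean()+x0,yy.mean()+y0,(xx.min()+x0,xx.max()+x0,yy.min()+y0,yy.max()+y0))
E
```

```text
time: 9.35
tool_pos: [0.5827, 0.2191, 0.0708]
tool_rot: [-0.0, 0.796, 0.605, -0.0]
contact_force: [-0.3, -0.3, 0.2]
gripper_width: 0.002
grasp_force: 0.0
side 35 (np.float64(299.85714285714283), np.float64(153.34285714285716)) (np.int64(296), np.int64(303), np.int64(150), np.int64(157))
scene 41 (np.float64(253.58536585365854), np.float64(216.78048780487805)) (np.int64(232), np.int64(262), np.int64(203), np.int64(223))
side0 51 296.156862745098 145.88235294117646 (np.int64(293), np.int64(299), np.int64(139), np.int64(154))
scene0 65 243.2153846153846 212.3846153846154 (np.int64(233), np.int64(249), np.int64(203), np.int64(223))
```

The brass has moved inward, so the pawl has probably fallen. I back off, rise and check.

```bash
python3 shift.py '[[0,0.02,0,0,0,0,0],[0,0.02,0,0,0,0,0],[0,0,0,-0.05,0,0,0],[0,0,0,-0.05,0,0,0],[0.5,0,0,0,0,0,0]]'
python3 br.py b2
python3 - <<'E'
import cv2,numpy as np
a=cv2.imread("pics/b2_side.png")[132:222,270:360];b=cv2.imread("pics/b2_scene.png")[190:250,230:320]
f=lambda i,k:cv2.resize(i,None,fx=k,fy=k,interpolation=cv2.INTER_CUBIC)
a=f(a,4.4);b=f(b,4.4);h=max(len(a),len(b));z=np.zeros((h,a.shape[1]+b.shape[1],3),np.uint8);z[:len(a),:a.shape[1]]=a;z[:len(b),a.shape[1]:]=b
cv2.imwrite("pics/b2m.png",z);print(z.shape)
from h import *;from plant import manip
v=np.load("v.npy");al=v[2];g=lambda x,y,zz:[v[0]+np.cos(al)*x-np.sin(al)*y,v[1]+np.sin(al)*x+np.cos(al)*y,zz]
for n in("side","scene"):print(n,proj(manip.camera_params(n),[g(0,.112,.05),g(0,.079,.04)]).round(1))
E
```

```text
time: 10.07
tool_pos: [0.5971, 0.2606, 0.1776]
tool_rot: [0.002, 0.796, 0.606, 0.005]
contact_force: [0.1, -0.0, 0.8]
gripper_width: 0.199
grasp_force: 0.0
side 33 (np.float64(299.8181818181818), np.float64(157.1818181818182)) (np.int64(296), np.int64(303), np.int64(151), np.int64(165))
scene 58 (np.float64(250.6551724137931), np.float64(216.27586206896552)) (np.int64(232), np.int64(264), np.int64(203), np.int64(224))
(396, 792, 3)
side [[297.5 152.7]
 [302.7 164. ]]
scene [[248.2 223.9]
 [262.1 224. ]]
```

View pics/b2m.png

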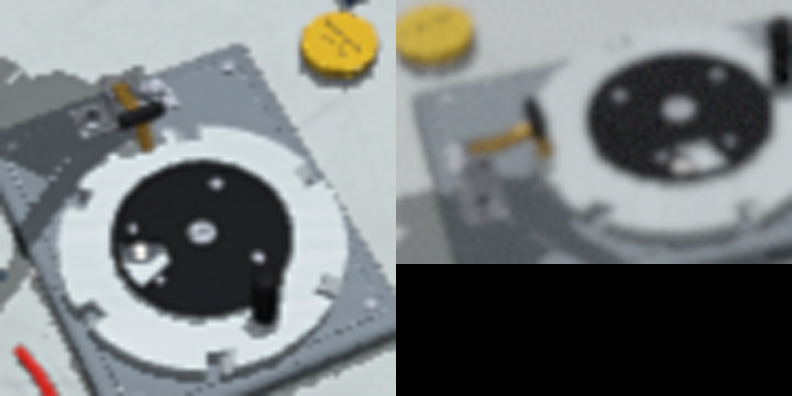

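The pawl lies inward on the rim, nose at about (148,143) in the left crop and bar at (142,113), and the wheel hasn't moved. Going back to the handle to cage it with partly open fingers, so one finger pushes it round.

```bash
python3 shift.py '[[0.4,-0.04,0,0,0,0,0],[0.4,-0.05,0,0,0,0,0],[0.4,-0.05,0,0,0,0,0],[0.4,-0.05,0,0,0,0,0],[0.4,-0.03,0,0,0,0,0]]'
python3 shift.py '[[0.4,0,0,0,0,0,-0.17],[0.4,0,0,0,0,0,-0.17],[0.4,0,0,0,0,0,0]]'
python3 to.py 0.5455 0.0387 0.055 4
```

```text
time: 10.8
tool_pos: [0.5328, 0.0446, 0.1683]
tool_rot: [-0.001, 0.796, 0.605, -0.002]
contact_force: [0.6, -0.1, 0.1]
gripper_width: 0.398
grasp_force: 0.0
time: 11.18
tool_pos: [0.5337, 0.0463, 0.1687]
tool_rot: [-0.001, 0.683, 0.73, -0.001]
contact_force: [0.0, -0.9, -0.3]
gripper_width: 0.399
grasp_force: 0.0
shift [-0.0084  0.0117  0.1137] at [0.5337 0.0463 0.1687]
rz -0.003
```

```bash
python3 shift.py '[[0.4,-0.0084,0.0117,0.02,0,0,0],[0.4,0,0,0.03,0,0,0],[0.4,0,0,0.02,0,0,0],[0.4,0,0,0,0,0,0]]'
python3 shift.py '[[0.4,0,0,0.03,0,0,0],[0.4,0,0,0.013,0,0,0],[0.4,0,0,0,0,0,0],[0.4,0,0,0,0,0,0]]'
python3 arc.py
python3 - <<'E'
from h import *;from plant import manip
T=q(manip.state()["tool_rot"]);v=np.load("v.npy")
for a in (-81,-76,-71,-66,-61,-56):
    A=np.radians(a)+v[2];print(a,(T.inv().apply([v[0]+.063*np.cos(A),v[1]+.063*np.sin(A),0])-T.inv().apply(manip.state()["tool_pos"]*[1,1,0])).round(4)[:2])
E
```

```text
time: 11.68
tool_pos: [0.5449, 0.0388, 0.098]
tool_rot: [-0.002, 0.683, 0.731, -0.002]
contact_force: [-0.5, -0.2, 0.7]
gripper_width: 0.402
grasp_force: 0.0
time: 12.18
tool_pos: [0.5478, 0.0384, 0.0591]
tool_rot: [0.001, 0.682, 0.731, 0.001]
contact_force: [-0.4, -0.5, 0.2]
gripper_width: 0.399
grasp_force: 0.0
local ang -439.61 r 0.0638 F tangential -0.32
-81 [ 0.001  -0.0014]
-76 [0.0003 0.0041]
-71 [-0.      0.0096]
-66 [0.0001 0.015 ]
-61 [0.0008 0.0205]
-56 [0.0019 0.0259]
```

```bash
cat > chk.py <<'E'
import sys
from h import *;from plant import manip
s=manip.state();T=q(s["tool_rot"]);f=T.inv().apply(s["contact_force"]);print("y-force",f.round(1),"w",round(s["gripper_width"],3));sys.exit(abs(f[1])>3.2)
E
python3 shift.py '[[0.3,0,0,0,0,0,0],[0.3,0,0.002,0,0,0,0]]' >/dev/null && python3 chk.py && python3 shift.py '[[0.3,0,0.002,0,0,0,0],[0.3,0,0.002,0,0,0,0]]' >/dev/null && python3 chk.py && python3 shift.py '[[0.3,0,0.002,0,0,0,0],[0.3,0,0.002,0,0,0,0]]' >/dev/null && python3 chk.py && python3 shift.py '[[0.3,0,0.002,0,0,0,0],[0.3,0,0.002,0,0,0,0]]' >/dev/null && python3 chk.py && python3 arc.py
```

```text
y-force [-0.7  0.1 -0.2] w 0.302False
```

```bash
sed -i 's/sys.exit(\(.*\))$/sys.exit(int(\1))/' chk.py
python3 chk.py && python3 shift.py '[[0.3,0,0.002,0,0,0,0],[0.3,0,0.002,0,0,0,0]]' >/dev/null && python3 chk.py && python3 shift.py '[[0.3,0,0.002,0,0,0,0],[0.3,0,0.002,0,0,0,0]]' >/dev/null && python3 chk.py && python3 shift.py '[[0.3,0,0.002,0,0,0,0],[0.3,0,0.002,0,0,0,0]]' >/dev/null && python3 chk.py; python3 arc.py
```

```text
y-force [-0.7  0.1 -0.2] w 0.302
y-force [-0.1 -1.4 -1.2] w 0.3
y-force [ 0.6 -2.1 -1.5] w 0.303
y-force [ 0.6 -1.8 -1.3] w 0.298
local ang -427.67 r 0.063 F tangential -1.77
```

Pushing with about 1.5–2 N of friction. Going on in finer steps with a stop threshold.

```bash
python3 shift.py '[[0.3,0,0.001,0,0,0,0],[0.3,0,0.001,0,0,0,0],[0.3,0,0.001,0,0,0,0]]' >/dev/null && python3 chk.py && python3 shift.py '[[0.3,0,0.0005,0,0,0,0],[0.3,0,0.0005,0,0,0,0]]' >/dev/null && python3 chk.py && python3 shift.py '[[0.3,0,0.0005,0,0,0,0],[0.3,0,0.0005,0,0,0,0]]' >/dev/null && python3 chk.py && python3 shift.py '[[0.3,0,0.0005,0,0,0,0],[0.3,0,0.0005,0,0,0,0]]' >/dev/null && python3 chk.py && python3 shift.py '[[0.3,0,0.0005,0,0,0,0],[0.3,0,0.0005,0,0,0,0]]' >/dev/null && python3 chk.py && python3 shift.py '[[0.3,0,0.0005,0,0,0,0],[0.3,0,0.0005,0,0,0,0]]' >/dev/null && python3 chk.py ; python3 arc.py
```

```text
y-force [ 0.6 -1.2 -1.5] w 0.299
y-force [-0.2 -1.7 -1.2] w 0.298
y-force [-0.7 -0.9 -1. ] w 0.298
y-force [-0.3 -1.3 -0.7] w 0.301
y-force [ 0.5 -1.4 -0.6] w 0.301
y-force [-0.9 -0.6 -1. ] w 0.298
local ang -420.47 r 0.0638 F tangential -0.79
```

```bash
python3 br.py b3
```

```text
side 154 (np.float64(297.2012987012987), np.float64(141.05844155844156)) (np.int64(285), np.int64(307), np.int64(135), np.int64(165))
scene 65 (np.float64(250.44615384615383), np.float64(217.12307692307692)) (np.int64(232), np.int64(264), np.int64(203), np.int64(225))
```

```bash
python3 shift.py '[[0.3,0,0.0005,0,0,0,0],[0.3,0,0.0005,0,0,0,0]]' >/dev/null && python3 chk.py && python3 shift.py '[[0.3,0,0.0005,0,0,0,0],[0.3,0,0.0005,0,0,0,0]]' >/dev/null && python3 chk.py && python3 shift.py '[[0.3,0,0.0005,0,0,0,0],[0.3,0,0.0005,0,0,0,0]]' >/dev/null && python3 chk.py && python3 shift.py '[[0.3,0,0.0005,0,0,0,0],[0.3,0,0.0005,0,0,0,0]]' >/dev/null && python3 chk.py && python3 shift.py '[[0.3,0,0.0005,0,0,0,0],[0.3,0,0.0005,0,0,0,0]]' >/dev/null && python3 chk.py && python3 shift.py '[[0.3,0,0.0005,0,0,0,0],[0.3,0,0.0005,0,0,0,0]]' >/dev/null && python3 chk.py ; python3 arc.py
```

```text
y-force [ 1.3 -1.9 -0.3] w 0.296
y-force [ 0.6 -0.6 -0.9] w 0.3
y-force [-0.7 -0.6 -0.8] w 0.301
y-force [ 1.  -1.7  0.7] w 0.3
y-force [ 0.2 -0.9 -1. ] w 0.306
y-force [ 1.  -1.5 -0.7] w 0.297
local ang -415.37 r 0.0651 F tangential -1.23
```

```bash
python3 shift.py '[[0.3,0.0003,0.0005,0,0,0,0],[0.3,0.0003,0.0005,0,0,0,0]]' >/dev/null && python3 chk.py && python3 shift.py '[[0.3,0.0003,0.0005,0,0,0,0],[0.3,0.0003,0.0005,0,0,0,0]]' >/dev/null && python3 chk.py && python3 shift.py '[[0.3,0.0003,0.0005,0,0,0,0],[0.3,0.0003,0.0005,0,0,0,0]]' >/dev/null && python3 chk.py && python3 shift.py '[[0.3,0.0001,0.0005,0,0,0,0],[0.3,0.0001,0.0005,0,0,0,0]]' >/dev/null && python3 chk.py ; python3 arc.py; python3 br.py b4
```

```text
y-force [ 0.4 -4.6 -2.6] w 0.3
local ang -414.85 r 0.0647 F tangential -4.3
side 113 (np.float64(300.6991150442478), np.float64(142.53097345132744)) (np.int64(296), np.int64(308), np.int64(135), np.int64(165))
scene 80 (np.float64(252.05), np.float64(218.7375)) (np.int64(232), np.int64(264), np.int64(203), np.int64(227))
```

Contact felt at 4.6 N, and in the scene view the pawl has dropped. Pressing slightly more, to about 6–7 N at the handle.

```bash
python3 shift.py '[[0.3,0,0.0002,0,0,0,0],[0.3,0,0,0,0,0,0]]' >/dev/null; python3 chk.py;python3 shift.py '[[0.3,0,0,0,0,0,0],[0.3,0,0,0,0,0,0]]' >/dev/null; python3 chk.py
```

```text
y-force [ 0.2 -4.8 -4.1] w 0.297
y-force [-0.4 -6.2 -3.4] w 0.303
```

```bash
python3 shift.py '[[0.3,0,0.0001,0,0,0,0],[0.3,0,0,0,0,0,0]]' >/dev/null; python3 chk.py;python3 shift.py '[[0.3,0,0,0,0,0,0],[0.3,0,0,0,0,0,0]]' >/dev/null; python3 chk.py;python3 shift.py '[[0.3,0,0,0,0,0,0],[0.3,0,0,0,0,0,0]]' >/dev/null; python3 chk.py; python3 arc.py
python3 - <<'E'
import cv2
from plant import manip
for i in(2,3,4):
    pass
E
```

```text
y-force [-0.7 -6.8 -3.1] w 0.3
y-force [ 0.7 -5.9 -2.6] w 0.301
y-force [-0.5 -6.  -4.2] w 0.3
local ang -414.74 r 0.0647 F tangential -5.94
```

Steady at about 6 N (roughly 4 N at the pawl), with the handle near -58.5°, inside the expected band. I centre the fingers, rise and verify by image.

```bash
python3 shift.py '[[0.3,0,-0.002,0,0,0,0],[0.3,0,-0.002,0,0,0,0],[0.35,0,0,0,0,0,0],[0.35,0,0,-0.02,0,0,0],[0.35,0,0,-0.03,0,0,0]]'
python3 shift.py '[[0.35,0,0,-0.04,0,0,0],[0.35,-0.05,0,-0.03,0,0,0],[0.35,-0.05,0,0,0,0,0],[0.35,0,0,0,0,0,0]]'
python3 br.py b5
python3 - <<'E'
from h import *;from plant import manip
import cv2
v=np.load("v.npy");al=v[2];g=lambda x,y,zz:[v[0]+np.cos(al)*x-np.sin(al)*y,v[1]+np.sin(al)*x+np.cos(al)*y,zz]
p=manip.camera_params("side");a=cv2.imread("pics/b5_side.png",0).astype(float);o=cv2.imread("pics/b2_side.png",0).astype(float)
w=proj(p,[g(-.036,0,.038),g(-.036,.009,.038),g(-.036,-.009,.038)]).round(1);print("slot expected mid/ends",w)
x,y=w[0].astype(int);print(a[y-6:y+8,x-8:x+9].astype(int))
# knob: dark blob on the white wheel
def knob(a):
  c=proj(p,[g(.063*np.cos(np.radians(t)),.063*np.sin(np.radians(t)),.087) for t in range(-90,-44,3)]);return [int(a[int(r+.5),int(q_+.5)]) for q_,r in c]
print("dark along -90..-45:",knob(a),"before",knob(o))
E
```

```text
time: 18.62
tool_pos: [0.5717, 0.0407, 0.1086]
tool_rot: [-0.0, 0.682, 0.731, -0.0]
contact_force: [0.2, 0.7, -0.2]
gripper_width: 0.349
grasp_force: 0.0
time: 19.12
tool_pos: [0.58, -0.0619, 0.1804]
tool_rot: [0.002, 0.684, 0.73, 0.001]
contact_force: [0.5, 0.1, 0.1]
gripper_width: 0.352
grasp_force: 0.0
side 40 (np.float64(299.325), np.float64(156.75)) (np.int64(296), np.int64(303), np.int64(151), np.int64(165))
scene 78 (np.float64(252.15384615384616), np.float64(218.62820512820514)) (np.int64(232), np.int64(264), np.int64(203), np.int64(227))
slot expected mid/ends [[302.6 192.2]
 [301.2 189.5]
 [304.1 194.9]]
[[234  99  36  41  40  42  48  50  53  62  62  63  56  38  37  39  39]
 [236 107  55  87 106 134 143 128 131 153 159 170 156  63  35  38  39]
 [233 105  64 130 206 249 239 189 163 148 173 230 231 115  43  37  39]
 [231 110  87 188 250 240 203 226 243 142 112 129 144 133  55  38  40]
 [237 159  69 151 235 164 147 224 251 202 125 107 116 122  80  39  38]
 [247 232  89  75 128 110 114 187 254 251 200 117 111 108  84  44  38]
 [247 238 109  62 104 107 109 146 230 255 248 140  99  71  46  39  39]
 [245 237 145  52  55  85 107 117 188 255 254 184  83  41  37  39  38]
 [243 235 164  89  48  65 105 112 149 230 248 164 105  52  37  38  40]
 [242 242 233 165  95  48  75 104 111 122 124 141 195 105  45  39  39]
 [241 243 245 235 144  57  42  62  71  47  42  72 114  60  39  39  41]
 [242 241 242 235 168 109  52  36  40  37  36  38  47  39  40  39  40]
 [241 241 241 242 233 167 110  53  38  36  38  40  38  39  39  39  40]
 [241 241 241 242 244 235 169 114  72  43  36  39  39  39  40  40  40]]
dark along -90..-45: [40, 40, 40, 39, 38, 36, 22, 20, 29, 37, 45, 37, 31, 144, 244, 242] before [22, 25, 34, 33, 29, 37, 62, 105, 78, 163, 222, 219, 220, 219, 222, 217]
```

The white slot runs from about (301,189) to (304,194), centred in the window. The pawl looks the same as under contact, and the robot is clear.

```bash
python3 -c "
from plant import manip
print(manip.job_done())"
```

```text
the job is handed in; nothing more can be done
None
```

I set the lamp stand and handed the job in at about 19 s: the slot is centred in the window, the pawl is down in its notch, and the wheel was seated against it with about 4 N (roughly 6 N at the handle); no verdict came back.

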